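# Seat the lens barrel in the sprung V-block and hold it down

## Task

Lift the lens barrel off its wooden rest by the ring on its top and lay it in the V-block, glass end toward the orange plate, centred along the block and resting on both sloping faces with the ring still up. Keep hold of the ring and press the lens straight down until the red pointer stands in the green band on the white scale, never driving the block down to its bottom stop, and finish while still holding it pressed there. Leave the other things on the table where they are.

Things in the scene. Friction and masses are not known exactly. Their poses are not given: they have to be found in the camera images.
- lens: lens barrel, dark cylinder 48 mm in diameter and 90 mm long, 0.24 to 0.37 kg with its ring, lying level. Origin on the cylinder's axis at mid length; x along the axis toward the glass (front) end, marked by a brass line near that end (the rear end has a plain aluminium cap); z up toward the lifting ring
- lifting_ring: aluminium ring standing on the barrel at mid length, fixed to it (same origin and axes as the lens). It lies in the y-z plane: 44 mm outer, 28 mm inner diameter, 10 mm thick along x, centre 45 mm and crown 67 mm above the barrel axis. Pinch its crown across the 10 mm thickness. Barrel top is 24 mm and the ring's foot 29.5 mm above the axis: keep fingertips at least 32 mm above the axis
- lens_front (a point): centre of the glass end face of the barrel, 45 mm along x from the lens's origin
- lens_rest: fixed wooden rest on which the lens lies at the start, 120x80 mm board with two cork-lined saddles, 44 mm high; origin at the centre of its underside; the lens axis lies 50 mm above it, parallel to its x, so lift straight up
- vee_stand: fixed stand of the V-block: grey base plate from -85 to +105 mm in x, 60 mm either side in y, 12 mm thick; origin on the table under the middle of the V. x runs along the groove toward an upright orange plate (70 mm wide, top at 112 mm, x = 86 to 94 mm). White scale post (22 mm wide, top at 97 mm) at x = -62, y = +49 mm; the pointer is in its green band at joint values of 6 to 13 mm
- vee (a joint): sinking of the V-block in its stand, m: 0 = up (start), grows as it is pressed down, bottom stop at 0.018. On a spring of 1000 N/m: the lens's weight alone sinks it by less than 3 mm, about 8 N of downward force on the faces (weight included) gives 6 mm and 15 N gives 13 mm. The red pointer moves with it
- seat (a point): point on the axis that the barrel has when seated on both faces, at mid length of the V-block; moves with the block, 112 mm above the table when it is up. x along the groove toward the orange plate, z up. The block is 84 mm long and 74 mm wide with a 90 degree groove; its side walls end 4 mm below this point
- face_left: the groove's sloping face on the +y side, 84x36 mm, slick; origin at the middle of the V-block's underside, 50 mm below the seat point
- face_right: the groove's sloping face on the -y side, like face_left with the same origin
- ink: white bottle with a black ribbed cap, 49x49x87 mm, loose; origin at the centre of its underside
- puffer: teal squeeze bottle with a long nozzle, 60x60x130 mm, loose; origin at the centre of its underside
- bowl: wooden-looking bowl with a blue liner, 118 mm across, 66 mm high, loose; origin at the centre of its underside
There are look-alikes about, which are no part of the job. What is shaped like the lens but pink or purple is not meant.

How it is judged (in metres and radians):
On the way, in this order (a step that is already met when the one before it is completed fails the run):
1. the lens is lifted clear of its rest by its ring (contact force between the fingers and lifting_ring above 1 N and distance of lens from where it was at the start of the episode above 0.03 m and contact force between lens and lens_rest below 0.05 N and contact force between lens and vee below 0.05 N), for 0.1 s.
2. the lens lies in the groove on both sloping faces (x of lens in the frame of seat between -0.014 and 0.014 m and y of lens in the frame of seat between -0.0035 and 0.0035 m and z of lens in the frame of seat between -0.0035 and 0.0035 m and x of lens_front in the frame of seat above 0.02 m and angle between the x axis of lens and the x axis of seat, either way round below 0.08 rad and contact force between lens and face_left above 0.3 N and contact force between lens and face_right above 0.3 N), for 0.1 s.
At the end, for the whole second after the job is handed in: Still held by its ring, the lens lies in the groove within 14 mm lengthwise, 3.5 mm across and in height, 0.08 rad; glass toward the orange plate, ring up within 0.3 rad; each face carries over 2.5 N, the block is sunk 6 to 13 mm, the lens is at rest (x of lens in the frame of seat between -0.014 and 0.014 m and y of lens in the frame of seat between -0.0035 and 0.0035 m and z of lens in the frame of seat between -0.0035 and 0.0035 m and x of lens_front in the frame of seat above 0.02 m and angle between the x axis of lens and the x axis of seat, either way round below 0.08 rad and angle between lens's own z axis and vertical below 0.3 rad and value of joint vee between 0.006 and 0.013 m and contact force between lens and face_left above 2.5 N and contact force between lens and face_right above 2.5 N and contact force between the fingers and lifting_ring above 1 N and linear speed of lens below 0.01 m/s); the arm keeps its last pose, push and grip.
It fails at once if the V-block is driven down to its bottom stop (value of joint vee above 0.0172 m).
It fails at once if the ink bottle is shifted or knocked over (distance of ink from where it was at the start of the episode above 0.02 m or angle between ink's own z axis and vertical above 0.4 rad).
It fails at once if the squeeze bottle is shifted or knocked over (distance of puffer from where it was at the start of the episode above 0.02 m or angle between puffer's own z axis and vertical above 0.4 rad).
It fails at once if the bowl is shifted or knocked over (distance of bowl from where it was at the start of the episode above 0.02 m or angle between bowl's own z axis and vertical above 0.4 rad).
It also fails if it takes over 42 s, if anything falls off the work surface, if the arm or the gripper's body presses on something with over 40 N, if the wrist force passes 120 N, or if a joint passes its speed limit or range.

## Robot

A 6-joint arm with a two-finger parallel gripper is mounted at the origin on a cart in front of the work surface, level with it; the furniture and walls round the work are solid. World frame = base frame: x ahead of the robot, y to its left, z up, the work surface at z = 0. Lengths are in mm, angles in rad, forces in N, time in s.
With the tool pointing down it reaches from about 325 to 875 mm from the base axis. Payload 4.4 kg.
Tool frame: the origin (TCP) lies on the centre line of the jaws, within the pads' length; the fingertips stand ahead of it and the grasp point (between the pads) lies 6 mm ahead of it (ctrl.tcp_to_tips is the z of the fingertips in the tool frame, in mm); z points along the fingers, y is the line along which they close (so a half turn about z gives the same grasp; the last joint's range is limited). The gripper opens to 85 mm and grips with 20 to 120 N. Pads are 22 mm wide; open, the fingers measure 114 mm over their backs; the gripper's body (76 mm by 85 mm) begins 54 mm behind the grasp point. The pads swing forward as they close: fully open they stand 13 mm farther back than shut.
Start: joints at [-1.468, 0.207, 1.542, -0, 1.393, -0.15], TCP at [143.804, -556.729, 219.882] pointing down, gripper open.
Joint ranges: [-2.73, 2.73], [-0.86, 2.22], [0.23, 2.46], [-1.11, 4.25], [0.08, 2.63], [-2.82, 2.82]. Speed limits (rad/s): [2.79, 2.79, 3.14, 3.14, 3.14, 3.14].

## Interface

Orientations are given as a 3x3 rotation matrix whose columns are the frame's x, y, z axes.
In Python, from plant import ctrl, sensors, optics gives the robot as it stands. Calls block until the motion is done:
- ctrl.move_ptp(position, orientation): joint-space move of the TCP to a pose.
- ctrl.move_l(position, rot=None, vel=150, threshold=None): straight line of the TCP; rot=None keeps the orientation; vel is the mean speed in mm/s. With threshold (N) it stops when the force on the tool has changed by that much, and returns True; else False.
- ctrl.set_joints(angles): joint-space move.
- ctrl.gripper_to(opening, force=None): finger opening in mm; force is the grip in N (None keeps the last); returns when the fingers have stopped.
- ctrl.hold(seconds).
- ctrl.solve_ik(position, orientation): joint angles nearest the present ones, or None.
- sensors.read_state(): the state.
- optics.grab_frame(name): name is "scene" or "top"; returns (picture, depth): 400x640x3 uint8, red, green, blue; 400x640 float32, mm along the optical axis (not along the pixel's ray), 0 where there is no reading.
- optics.camera_params(name): a dict with "mtx" (3x3 intrinsics, pixels), "R" (3x3) and "t" (3): a world point X has camera coordinates R X + t. Camera axes: x right, y down, z forward; pixel columns grow to the right and rows downward; lengths in mm; the calibration is good to about 2 mm. A picture is of the moment at which its call begins. camera_params takes no time and is no camera call.
A pose or a line that the arm cannot do raises ctrl.MotionError and nothing moves.
- ctrl.finish_job(): hands the job in; it is judged then, once.
The state is a dict: "t": time; "q": joint angles; "qvel": joint speeds; "tau": joint torques, N m; "eef_pos": TCP position; "eef_rot": TCP orientation; "force": force on the tool from outside, world axes, zero at the start; "wrist_torque": the same for the moment, N m; "grip_width": finger opening in mm; "grasp_force": force on a finger pad.
Only numpy, scipy, OpenCV 4.12 (cv2) and the standard library are available. Lean on these libraries where they do the work, as an engineer would, in place of code of your own. Each camera call takes 0.05 s, during which the arm holds its last target. There are 200 camera calls.

## Working session

There is one attempt and no reset: what is moved stays moved. The work goes in short steps, each a Python script; the robot and the scene stay as the last script left them, time stands still between calls to the robot, and variables do not carry over. Pictures are saved under pics/ and viewed, at most 10 in all, crops included, and the job is handed in when it is done.

```bash
mkdir -p pics; ls
python3 - <<'E'
from plant import ctrl,sensors,optics
import cv2,numpy as np
for n in("scene","top"):
    p,d=optics.grab_frame(n); np.savez(f"pics/{n}0.npz",p=p,d=d,**optics.camera_params(n))
    cv2.imwrite(f"pics/{n}0.png",cv2.cvtColor(p,cv2.COLOR_RGB2BGR)); c=optics.camera_params(n); print(n,c, -c["R"].T@c["t"])
s=sensors.read_state();print(s,ctrl.tcp_to_tips)
E
```

```text
pics
scene {'mtx': array([[386.07718799,   0.        , 316.63281167],
       [  0.        , 386.07718799, 196.81348864],
       [  0.        ,   0.        ,   1.        ]]), 'R': array([[ 0.88385494, -0.46719374, -0.02303164],
       [-0.23262782, -0.39630997, -0.88815691],
       [ 0.40581369,  0.79035967, -0.45896279]]), 't': array([-536.90835259,  258.86721416,  719.6184517 ])} [ 242.73779803 -717.00596851  547.82691811]
top {'mtx': array([[411.35486091,   0.        , 318.77057347],
       [  0.        , 411.35486091, 198.84866929],
       [  0.        ,   0.        ,   1.        ]]), 'R': array([[ 0.01350199, -0.99985736, -0.01014693],
       [-0.99740866, -0.01275036, -0.07080529],
       [ 0.07066582,  0.01107665, -0.99743854]]), 't': array([ 40.59165167, 638.78416167, 900.39374618])} [572.95372985  38.75724335 943.72860775]
{'t': 0.1, 'q': array([-1.46852777e+00,  2.07375198e-01,  1.54284866e+00,  1.67460883e-06,
        1.39353043e+00, -1.50504449e-01]), 'qvel': array([-0.00065067, -0.00163565, -0.00397697, -0.00150664,  0.00072062,
       -0.00086542]), 'tau': array([-4.79603987e-04, -3.84091401e+01, -2.92547965e+01, -3.33907246e-04,
        4.87676109e-03, -1.61637598e-05]), 'eef_pos': array([ 143.71287863, -555.99219525,  218.80115974]), 'eef_rot': array([[ 9.68222754e-01,  2.50089286e-01, -2.19043109e-04],
       [ 2.50089170e-01, -9.68220420e-01,  2.15051597e-03],
       [ 3.25738992e-04, -2.13695880e-03, -9.99997664e-01]]), 'force': array([-0.20344998,  0.13762843, -0.12769361]), 'wrist_torque': array([-0.00962451, -0.00321327,  0.0054883 ]), 'grasp_force': 0.0, 'grip_width': 85.72726391765315} 25.0
```

View pics/scene0.png

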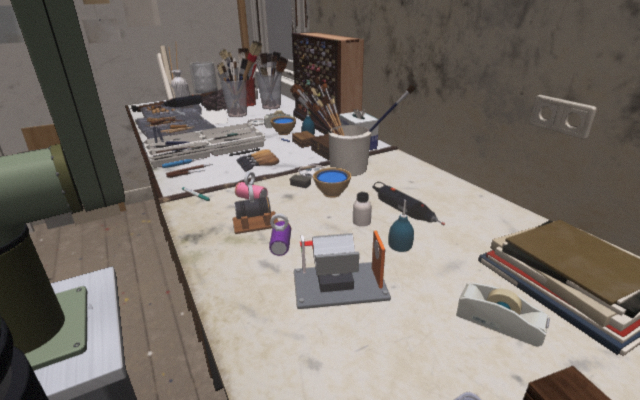

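View pics/top0.png

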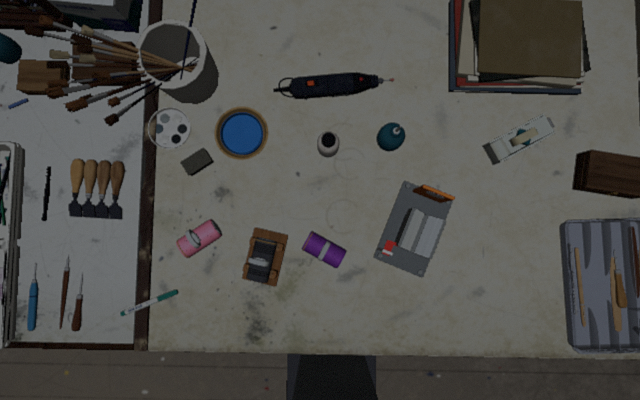

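The scene view shows three barrels: pink (250,190; top view 198,238), purple (281,235; top 324,249), and a dark one on the wooden rest (253,207; top 264,258). The dark one on the rest fits the description. The V-block with its orange plate is at top (415,232), with the plate at the upper right (435,192). I'll confirm with one enlarged composite.

Run:
```python
import cv2,numpy as np
t=cv2.imread("pics/top0.png");s=cv2.imread("pics/scene0.png")
z=lambda im,x,y,w,h:cv2.resize(np.clip(im[y:y+h,x:x+w].astype(float)*1.5,0,255).astype(np.uint8),(400,300),interpolation=cv2.INTER_CUBIC)
a=np.hstack([z(t,225,220,80,60+6),z(t,365,175,100,105)]) 
b=np.hstack([z(s,222,170,80,66),z(s,285,225,110,83)])
cv2.imwrite("pics/crop0.png",np.vstack([a,b]))
```

```text
(no output)
```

View pics/crop0.png

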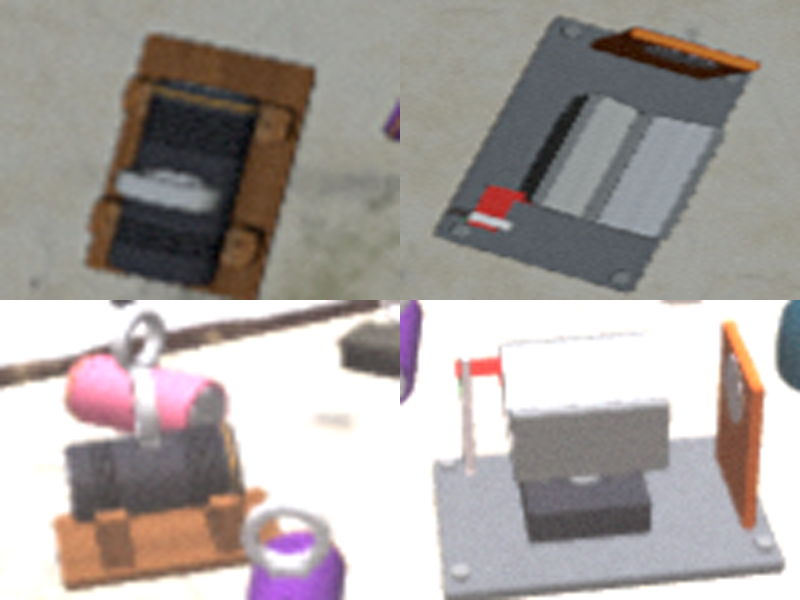

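The crop confirms it: the dark barrel with the brass line near top pixel (265,242) lies on the wooden rest, with the ring at about (258,262). Its glass end faces away from the robot. In the stand crop, the groove runs toward the orange plate and the red pointer is at the lower left. Next I'll measure both from the depth and the two views.

```bash
cat > h.py <<'E'
import cv2,numpy as np
def load(n):
    f=np.load(f"pics/{n}.npz");return f["p"],f["d"],f["mtx"],f["R"],f["t"]
def cloud(f):
    p,d,K,R,t=f; v,u=np.mgrid[:400,:640]
    c=np.stack([(u-K[0,2])/K[0,0]*d,(v-K[1,2])/K[1,1]*d,d],-1)
    return (c-t)@R
def ray(f,u,v,z):
    p,d,K,R,t=f;o=-R.T@t;r=R.T@np.linalg.inv(K)@[u,v,1];return o+r*(z-o[2])/r[2]
def proj(f,X):
    p,d,K,R,t=f;c=R@np.asarray(X,float)+t;return (K@c/c[2])[:2]
def rect(P):
    (c,s,_)=r=cv2.minAreaRect(P[:,:2].astype(np.float32));b=cv2.boxPoints(r)
    e=[b[1]-b[0],b[2]-b[1]];e.sort(key=np.linalg.norm);L=e[1];L=L*np.sign(L[0])
    return np.round(c,1),np.round(sorted(s),1),round(float(np.arctan2(L[1],L[0])),4)
E
python3 - <<'E'
from h import *
f=load("top0");g=load("scene0")
for nm,f,boxes in(("top",f,[(225,220,80,75),(365,170,100,110)]),("scene",g,[(225,165,60,70),(285,225,110,83)])):
    X=cloud(f);hsv=cv2.cvtColor(f[0],cv2.COLOR_RGB2HSV);H,S,V=[hsv[...,i].astype(int) for i in range(3)];ok=f[1]>0
    def box(b):
        m=np.zeros(ok.shape,bool);m[b[1]:b[1]+b[3],b[0]:b[0]+b[2]]=1;return m&ok
    B=box(boxes[0]);Z=X[...,2]
    print(nm,"table z",np.median(Z[B&(Z<15)]))
    if nm=="top":
        P=X[B&(Z>3)];print("rest all",rect(P))
        P=X[B&(Z>56)&(Z<80)&(V<90)];print("barrel",rect(P),len(P),P[:,2].max())
        P=X[B&(Z>85)];print("ring",rect(P),P.mean(0),len(P),np.percentile(P[:,2],[50,95,100]))
        Q=box(boxes[1]);red=(S>130)&((H<8)|(H>172))
        P=X[Q&(Z>6)&(Z<20)];print("base",rect(P),np.median(P[:,2]))
        m=Q&(Z>75)&(S<60)&(X[...,0]>0)
        n,l,st,_=cv2.connectedComponentsWithStats(m.astype(np.uint8));k=1+st[1:,4].argmax();P=X[l==k]
        print("block",rect(P),len(P),P[:,2].min(),P[:,2].max());
        a=rect(P)[2];c=rect(P)[0]
        ax=np.array([np.cos(a),np.sin(a)]);pe=np.array([-ax[1],ax[0]])
        D=P[:,:2]-c;s=D@pe
        for lo in range(-42,42,6):
            w=(s>=lo)&(s<lo+6); 
            if w.any():print(lo+3,round(P[w,2].mean(),1),w.sum(),end="; ")
        print()
        P=X[Q&(H>5)&(H<15)&(S>150)&(Z>60)];print("orange",rect(P),P[:,2].max())
        P=X[Q&red&(Z>40)];print("red",P.mean(0))
    else:
        m=B&(Z>70)&(Z<130)&(S<60)&(V>90);P=X[m];print("ring",P.mean(0) if len(P) else 0,len(P),np.percentile(P[:,2],[50,95,100]))
        print("barrel",X[B&(V<75)&(Z>30)].mean(0))
        Q=box(boxes[1]);m=Q&(Z>95)&(Z<115)&(S<60);P=X[m];print("blocktop",rect(P),P[:,2].max())
        P=X[Q&(H>5)&(H<15)&(S>150)&(Z>60)];print("orange",rect(P),P[:,2].max())
E
```

```text
top table z -0.30085166139242125
rest all (array([507.3, 169.7]), array([162.7, 182.4]), -1.538)
barrel (array([503.9, 171.2]), array([46.2, 91.7]), -0.2159) 796 79.66940874299942
ring (array([504.3, 170.5]), array([10.2, 42.2]), 1.3706) [504.33893382 168.9993752  110.09801424] 116 [112.41447047 117.01341427 118.51533766]
base (array([ 575.8, -164.3]), array([120.5, 189.8]), -0.3775) 11.50172679788427
block (array([ 558.6, -180.5]), array([33.4, 83.8]), -0.3773) 770 80.37834531945197 112.09549172683552
-15 107.0 72; -9 106.5 134; -3 101.7 157; 3 95.8 150; 9 90.0 146; 15 84.8 111; 
orange (array([ 649.1, -193.1]), array([ 6.5, 67.4]), 1.1959) 115.15941549511082
red [ 545.46481369 -103.41977785   81.52006489]
scene table z 1.6504217350979815
ring [516.56057461 159.06117869  87.65270374] 242 [ 86.08720496 115.56966647 119.01559452]
barrel [501.16200228 157.29738361  56.38929833]
blocktop (array([ 572.5, -163.6]), array([ 92.3, 159.2]), -0.5514) 110.90484326630663
orange (array([ 647. , -197.4]), array([ 6. , 64.5]), 1.1981) 114.75193511043659
```

Lens: centre (504,171), yaw about -0.21, crown z 117–118, so the axis is at about 50.5 (text: 50 ✓). Ring 10×42 and barrel 46×92 ✓. Stand base 120.5×189.8 ✓, yaw -0.3775. Now I'll fit the groove faces, then approach and grasp.

```bash
cat >> h.py <<'E'
def R_(yaw):
    c,s=np.cos(yaw),np.sin(yaw);return np.array([[-s,c,0],[c,s,0],[0,0,-1.]])
E
python3 - <<'E'
from h import *
a=-0.3775;O=np.array([566.5,-160.6]);ax=np.array([np.cos(a),np.sin(a)]);pe=np.array([-ax[1],ax[0]])
for n in("top0","scene0"):
    f=load(n);X=cloud(f);P=X[f[1]>0];D=P[:,:2]-O;x,y,z=D@ax,D@pe,P[:,2]
    L={}
    for k,m in(("L",(y>8)&(y<22)),("R",(y<-8)&(y>-22))):
        m=m&(abs(x)<35)&(z>75)&(z<112)
        if m.sum()<30: print(n,k,"few",m.sum());continue
        for _ in range(3):
            A=np.c_[x[m],y[m],np.ones(m.sum())];c=np.linalg.lstsq(A,z[m],rcond=None)[0]
            m=m&(abs(c[0]*x+c[1]*y+c[2]-z)<3)
        L[k]=c;print(n,k,c.round(3),m.sum())
    if len(L)==2:
        d=L["L"]-L["R"];yv=-d[2]/d[1];print("valley y0",yv,"slope",-d[0]/d[1],"z",L["L"][1]*yv+L["L"][2])
    m=(abs(y)<40)&(z>95)&(z<114)&(x>-60)&(x<60);print("x range of top",np.percentile(x[m],[1,99]),"y",np.percentile(y[m],[1,99]))
from plant import ctrl,sensors
ψ=-0.208;best=None
for s in(ψ,ψ+np.pi):
    q1=ctrl.solve_ik([504.2,170.8,260],R_(s));q2=ctrl.solve_ik([566.5,-160.6,260],R_(s+a-ψ));print(s,np.round(q1,2) if q1 is not None else 0,np.round(q2,2) if q2 is not None else 0)
E
```

```text
top0 L [-3.0000e-03  9.9000e-01  7.8048e+01] 185
top0 R [-6.0000e-03 -9.9900e-01  7.7436e+01] 257
valley y0 -0.3079873491247384 slope -0.001797875745403192 z 77.74315028617616
x range of top [-41.20669975  41.02878658] y [-36.56861797  36.99101941]
scene0 L [-1.3000e-02  9.9800e-01  7.9488e+01] 278
scene0 R few 0
x range of top [-41.90755793  40.11563345] y [-38.86675465  35.04372691]
-0.208 [ 0.16  0.09  1.6  -0.    1.46  0.37] [-0.42  0.21  1.46 -0.    1.48 -0.05]
2.933592653589793 [ 0.16  0.09  1.6  -0.    1.46 -2.77] 0
```

Groove valley at z 77.7, so the seat is at 111.7 (text: 112 ✓). It lies within 0.3 mm of the origin derived from the base plate. Grasping now.

Run:
```python
from h import *
from plant import ctrl,sensors,optics
R=R_(-0.208)
ctrl.move_ptp([504.2,170.8,260],R)
ctrl.gripper_to(40,40)
print("touch",ctrl.move_l([504.2,170.8,113],R,vel=70,threshold=8))
s=sensors.read_state();print(s["t"],s["eef_pos"],s["force"])
ctrl.gripper_to(0,40)
s=sensors.read_state();print(s["t"],s["eef_pos"],s["force"],s["grip_width"],s["grasp_force"])
p,d=optics.grab_frame("scene");p=p[140:260,190:350];cv2.imwrite("pics/g1.png",cv2.resize(cv2.cvtColor(p,cv2.COLOR_RGB2BGR),(800,600),interpolation=cv2.INTER_CUBIC))
```

```text
touch False
5.7167 [504.5130791  170.88022056 113.38580634] [-0.41489433  0.29885562  0.11821736]
6.1833 [504.19927862 170.81585014 113.02074319] [ 0.44033689 -0.11167679  0.79386684] -0.38579551492732866 0.0
```

View pics/g1.png

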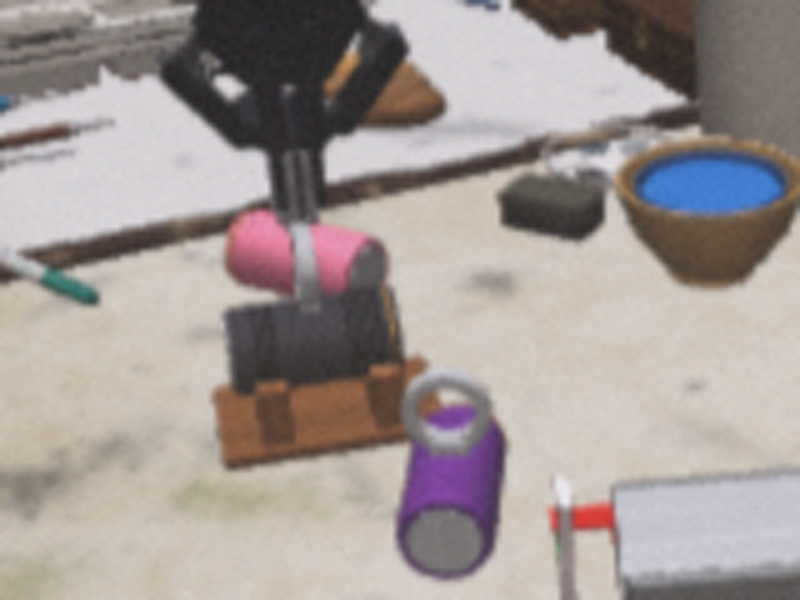

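Fingertips at about (300,215) in the crop hide the crown, but the gripper shut to 0 with no force, so it has missed the ring. I'll check where the fingers and ring stand using the depth.

Run:
```python
from h import *
from plant import ctrl,sensors,optics
c=[]
for n in("scene","top"):
    p,d=optics.grab_frame(n);np.savez(f"pics/{n}1.npz",p=p,d=d,**optics.camera_params(n));c.append(p)
f=load("scene1");X=cloud(f)
for v in range(160,208,3):
    print(v,[tuple(int(q) for q in X[v,u])+(int(f[0][v,u].mean()),) for u in(246,249,251,254)])
s=sensors.read_state();print(s["grip_width"],s["grasp_force"],s["eef_pos"],s["eef_rot"].round(3).tolist())
z=lambda im,x,y:cv2.resize(cv2.cvtColor(im[y:y+60,x:x+40],cv2.COLOR_RGB2BGR),(400,600),interpolation=cv2.INTER_CUBIC)
cv2.imwrite("pics/g2.png",np.clip(np.hstack([z(c[0],230,155),z(c[1],245,225)]).astype(float)*1.4,0,255))
```

```text
160 [(497, 155, 194, 55), (507, 163, 189, 43), (509, 154, 192, 37), (515, 150, 192, 61)]
163 [(497, 160, 184, 47), (506, 164, 181, 47), (509, 158, 182, 44), (516, 155, 182, 51)]
166 [(496, 161, 176, 47), (505, 164, 173, 50), (508, 156, 175, 46), (516, 159, 172, 45)]
169 [(495, 158, 169, 46), (504, 162, 166, 51), (508, 159, 166, 48), (516, 160, 164, 83)]
172 [(497, 167, 157, 70), (502, 160, 159, 61), (508, 161, 157, 88), (516, 162, 155, 105)]
175 [(495, 164, 150, 50), (502, 161, 150, 63), (506, 159, 150, 87), (515, 163, 146, 81)]
178 [(494, 166, 141, 47), (501, 161, 142, 72), (505, 159, 141, 86), (514, 163, 138, 49)]
181 [(494, 169, 131, 55), (500, 161, 133, 81), (505, 160, 133, 85), (598, 436, 0, 78)]
184 [(532, 304, 59, 106), (541, 306, 55, 129), (549, 310, 52, 117), (588, 409, 2, 167)]
187 [(532, 310, 46, 179), (499, 165, 115, 188), (504, 162, 115, 198), (553, 296, 47, 184)]
190 [(530, 307, 38, 159), (497, 159, 109, 179), (501, 156, 110, 191), (549, 286, 42, 174)]
193 [(528, 301, 31, 121), (495, 157, 102, 143), (242, -717, 547, 164), (546, 282, 35, 147)]
196 [(528, 305, 19, 87), (500, 177, 83, 122), (498, 151, 95, 119), (544, 277, 27, 109)]
199 [(531, 322, 0, 126), (497, 171, 78, 117), (498, 155, 85, 95), (511, 172, 74, 78)]
202 [(488, 169, 72, 73), (495, 165, 72, 78), (498, 159, 74, 90), (506, 157, 73, 79)]
205 [(484, 161, 68, 78), (491, 156, 68, 73), (496, 155, 67, 75), (504, 153, 66, 73)]
-0.1345703575494462 0.0 [504.19573745 170.79397163 112.99085712] [[0.207, 0.978, -0.0], [0.978, -0.207, -0.0], [-0.0, -0.0, -1.0]][ WARN:0@0.751] global loadsave.cpp:1063 imwrite_ Unsupported depth image for selected encoder is fallbacked to CV_8U.
```

View pics/g2.png

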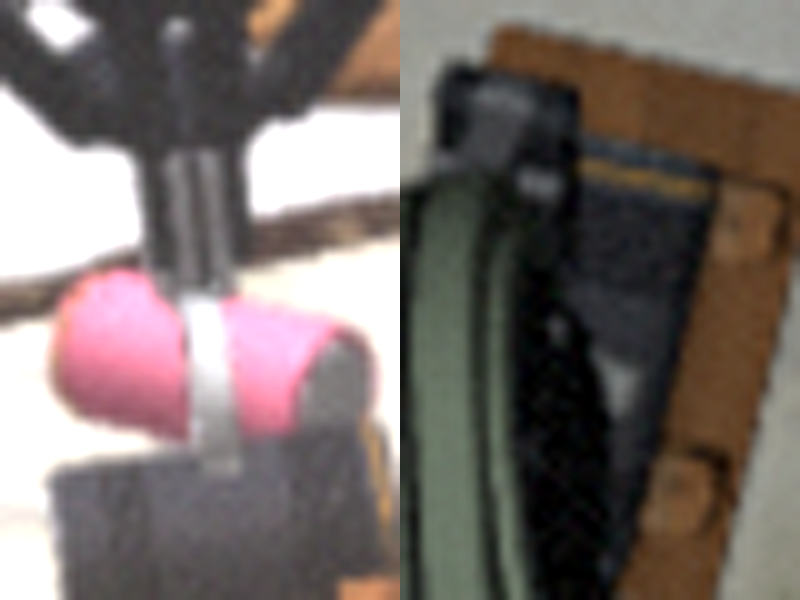

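The fingers stand over the ring in xy, but their tips end at image row ~184. That is z ≈ 127 by depth, above the crown at 117, whereas the TCP reading says 88. I'll measure this offset at two heights with the fingers shut.

```bash
cat >> h.py <<'E'
def tip(f,e):
    X=cloud(f);V=f[0].astype(int).max(-1);ok=(f[1]>0)&(np.hypot(X[...,0]-e[0],X[...,1]-e[1])<30)&(V<140)&(X[...,2]>e[2]-35)
    # fingers only: bottom rows per column
    P=X[ok];return np.percentile(P[:,2],[0,1,2,4]).round(1),len(P)
E
python3 - <<'E'
from h import *
from plant import ctrl,sensors,optics
print(ctrl.tcp_to_tips)
for z in(160,215):
    ctrl.move_l([504.2,170.8,z],vel=100)
    p,d=optics.grab_frame("scene");np.savez(f"pics/s{z}.npz",p=p,d=d,**optics.camera_params("scene"))
    f=load(f"s{z}");e=sensors.read_state()["eef_pos"];print(e,tip(f,e))
    X=cloud(f)
    for u in(247,249,251): 
        col=[(v,int(X[v,u,2]),int(X[v,u,1])) for v in range(110,186) if f[1][v,u]>0 and abs(X[v,u,1]-165)<15 and abs(X[v,u,0]-504)<20]
        print(u,col[::3][-12:])
E
```

```text
25.0
[503.56593249 170.69722553 159.29211428] (array([174.9, 178.9, 181.4, 185.7]), 867)
247 [(132, 263, 158), (135, 255, 160), (138, 248, 160), (141, 239, 162), (144, 230, 166), (147, 223, 164), (150, 216, 164), (153, 210, 159), (156, 203, 158), (159, 194, 160), (162, 185, 162), (165, 179, 159)]
249 [(133, 262, 152), (136, 254, 153), (139, 247, 152), (142, 239, 154), (145, 230, 156), (148, 223, 156), (151, 214, 158), (154, 206, 159), (157, 198, 161), (160, 190, 160), (163, 182, 161), (166, 175, 158)]
251 [(125, 280, 154), (131, 266, 150), (135, 256, 151), (139, 247, 150), (143, 236, 152), (146, 227, 156), (149, 220, 155), (152, 209, 162), (155, 201, 163), (158, 193, 164), (161, 186, 162), (185, 116, 171)]
[503.47999408 170.67608354 213.99415084] (array([227.4, 232.7, 235.8, 240.3]), 942)
247 [(110, 317, 152), (113, 309, 155), (116, 304, 150), (119, 295, 154), (123, 285, 157), (126, 278, 158), (129, 271, 155), (132, 263, 158), (135, 256, 157), (138, 248, 157), (141, 241, 158), (144, 232, 161)]
249 [(110, 317, 151), (114, 308, 150), (117, 300, 152), (122, 287, 156), (125, 279, 158), (128, 273, 156), (131, 263, 162), (135, 254, 159), (138, 245, 164), (141, 239, 159), (185, 118, 171)]
251 [(110, 315, 155), (113, 307, 159), (124, 280, 159), (127, 273, 159)]
```

The offset is constant: the seen tips are at TCP z + 14, about 39–40 mm higher than the reported frame implies. I'll go by what is seen: tips wanted at about 88 means TCP z = 75. Retrying in two stages with a contact guard.

Run:
```python
from h import *
from plant import ctrl,sensors,optics
R=R_(-0.208)
ctrl.gripper_to(40,40)
ctrl.move_l([504.2,170.8,113],R,vel=150,threshold=8)
print("touch",ctrl.move_l([504.2,170.8,75],R,vel=60,threshold=5))
ctrl.gripper_to(0,40)
s=sensors.read_state();print(s["t"],s["eef_pos"],s["force"],s["grip_width"],s["grasp_force"])
p,d=optics.grab_frame("scene");np.savez("pics/s3.npz",p=p,d=d,**optics.camera_params("scene"))
p=p[155:215,215:295];cv2.imwrite("pics/g3.png",cv2.resize(cv2.convertScaleAbs(cv2.cvtColor(p,cv2.COLOR_RGB2BGR),alpha=1.4),(800,600),interpolation=cv2.INTER_CUBIC))
```

```text
touch False
10.2083 [504.13741657 170.93297414  75.33472749] [-1.089204    0.21994836  1.3349382 ] 9.341761345042414 39.11828721900292
```

View pics/g3.png

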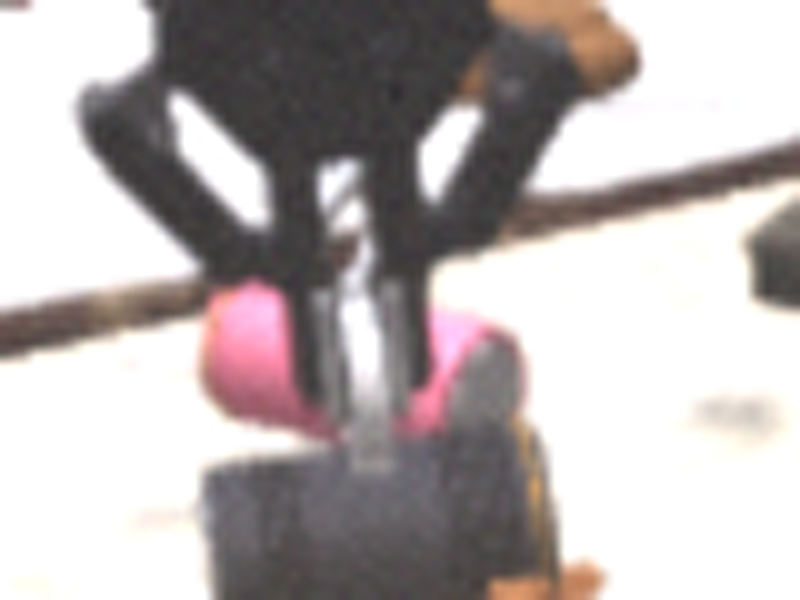

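The ring is pinched between both fingers (crop 330–420, 300–420), with width 9.3 mm and force 39 N. TCP = axis + 25. Lifting and carrying to just above the groove.

Run:
```python
from h import *
from plant import ctrl,sensors,optics
ctrl.gripper_to(0,80)
f0=sensors.read_state()["force"]
ctrl.move_l([504.2,170.8,205],vel=100);ctrl.hold(0.15)
s=sensors.read_state();print(s["t"],s["force"]-f0,s["grip_width"],s["grasp_force"])
R=R_(-0.3775)
ctrl.move_ptp([566.4,-160.9,205],R)
ctrl.move_l([566.4,-160.9,158],R,vel=100);ctrl.hold(0.2)
s=sensors.read_state();print(s["t"],s["eef_pos"],s["force"],s["wrist_torque"],s["grip_width"])
c=[]
for n in("scene","top"):
    p,d=optics.grab_frame(n);np.savez(f"pics/{n}4.npz",p=p,d=d,**optics.camera_params(n));c.append(cv2.cvtColor(p,cv2.COLOR_RGB2BGR))
z=lambda im,x,y:cv2.resize(im[y:y+120,x:x+120],(400,400),interpolation=cv2.INTER_CUBIC)
cv2.imwrite("pics/g4.png",cv2.convertScaleAbs(np.hstack([z(c[0],280,180),z(c[1],360,170)]),alpha=1.4))
```

```text
12.075 [ 2.11972152 -0.13265389 -6.47618406] 8.475956890129126 77.80481524802326
14.1667 [ 567.17614679 -161.21508427  159.14252238] [ 0.17707295  0.49294328 -2.08703542] [0.03614492 0.03205378 0.0174196 ] 8.65349793853137
```

View pics/g4.png

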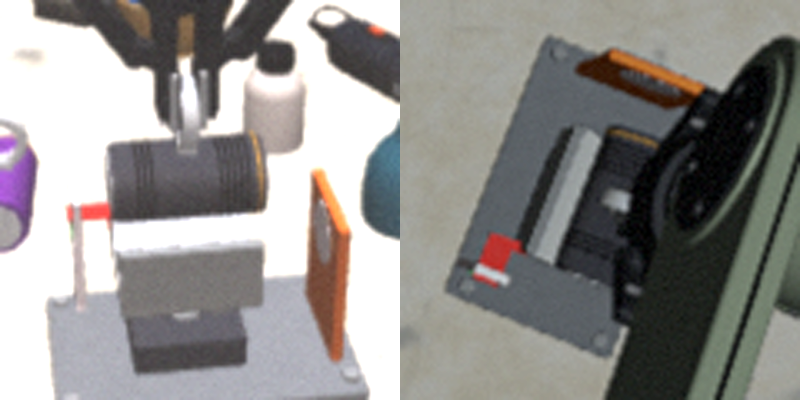

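The lens hangs over the groove, glass (brass line) toward the orange plate, level and aligned. Lowering slowly in small steps, watching the settled force.

```bash
cat > st.py <<'E'
from h import *
from plant import ctrl,sensors,optics
def rd():
    F=[]
    for _ in range(4):
        ctrl.hold(0.05);F.append(sensors.read_state()["force"])
    s=sensors.read_state();return np.mean(F,0).round(2),s
R=R_(-0.3775)
def go(z,vel=30):
    ctrl.move_l([566.4,-160.9,z],R,vel=vel,threshold=25);ctrl.hold(0.1)
    F,s=rd();print(round(s["t"],2),z,s["eef_pos"].round(2),F,s["wrist_torque"].round(3),flush=True);return F
E
python3 - <<'E'
from st import *
F0=rd()[0];print(F0)
for z in(144,139,136,134):
    F=go(z)
    if F[2]-F0[2]>9:break
E
```

```text
[ 0.23 -0.4  -2.59]
15.38 144 [ 566.55 -160.98  144.24] [-0.03  0.62 -2.59] [0.009 0.07  0.005]
16.0 139 [ 566.5  -160.94  139.11] [-0.29  0.02 -2.72] [-0.042  0.003  0.029]
16.55 136 [ 566.71 -161.07  136.35] [ 0.19 -0.34  0.73] [-0.1   -0.068  0.06 ]
17.1 134 [ 566.67 -161.09  134.26] [ 0.42 -0.71  2.58] [-0.153 -0.069  0.035]
```

Contact was at about z 137.5, as predicted, and the force rises ~1 N/mm. Pressing on toward a change of ~11.5 N (sink ~9.5 mm).

Run:
```python
from st import *
for z in(131,129,128):
    F=go(z,15)
    if F[2]>8.4:break
for n in("scene","top"):
    p,d=optics.grab_frame(n);np.savez(f"pics/{n}5.npz",p=p,d=d,**optics.camera_params(n))
# red pointer heights, before/after, scene view
out=[]
for k in("scene0","scene4","scene5"):
    f=load(k);hsv=cv2.cvtColor(f[0],cv2.COLOR_RGB2HSV).astype(int);m=((hsv[...,0]<6)|(hsv[...,0]>174))&(hsv[...,1]>150)&(f[1]>0)
    m[:,:290]=0;m[:,325:]=0;m[:220]=0;m[270:]=0
    X=cloud(f)[m];v,u=np.nonzero(m);print(k,len(X),np.median(X,0).round(1),v.mean().round(2),u.mean().round(2))
    out.append(cv2.resize(cv2.cvtColor(f[0][180:300,285:385],cv2.COLOR_RGB2BGR) if 0 else cv2.cvtColor(f[0][220:290,290:340],cv2.COLOR_RGB2BGR),(250,350),interpolation=cv2.INTER_CUBIC))
f=load("scene5");out=[out[1],out[2],cv2.resize(cv2.cvtColor(f[0][180:300,290:390],cv2.COLOR_RGB2BGR),(292,350),interpolation=cv2.INTER_CUBIC)]
cv2.imwrite("pics/g5.png",np.hstack(out))
```

```text
17.75 131 [ 566.65 -161.04  131.48] [-0.78 -0.23  5.11] [-0.163  0.061  0.076]
18.33 129 [ 566.69 -161.06  129.86] [-1.78 -0.09  6.32] [-0.105  0.197  0.028]
18.88 128 [ 566.72 -161.09  129.06] [-1.71  0.43  7.1 ] [-0.042  0.181  0.03 ]
scene0 21 [536.4 -98.9  84.2] 243.0 308.0
scene4 25 [538.7 -99.1  84.3] 242.92 308.6
scene5 25 [535.3 -99.6  76.2] 246.32 307.76
```

View pics/g5.png

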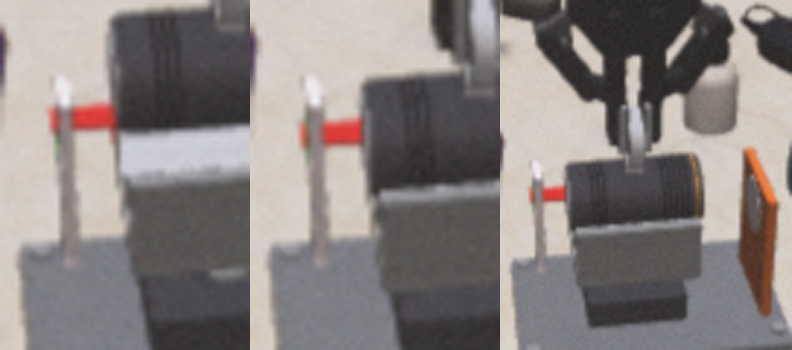

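The pointer dropped by about 8 mm (z 84.2→76.2), matching the force change of 9.7 N and TCP travel of ~8.5 mm. The lens lies level in the groove, glass toward the orange plate. I'll go slightly deeper to the middle of the band, settle, check and hand in.

Run:
```python
from st import *
go(127.2,10)
ctrl.hold(1.0);F,s=rd();print(F,s["eef_pos"],s["grip_width"],s["grasp_force"],s["t"])
z=[]
for _ in range(3):
    p,d=optics.grab_frame("scene");np.savez("pics/s6.npz",p=p,d=d,**optics.camera_params("scene"));f=load("s6")
    hsv=cv2.cvtColor(p,cv2.COLOR_RGB2HSV).astype(int);m=((hsv[...,0]<6)|(hsv[...,0]>174))&(hsv[...,1]>150)&(d>0)
    m[:,:290]=0;m[:,325:]=0;m[:220]=0;m[270:]=0;z.append(np.median(cloud(f)[m],0)[2])
print("pointer z",z)
# barrel lateral/lengthwise check in seat frame
X=cloud(f)[d>0];V=p[d>0].max(-1);a=-0.3775;D=X[:,:2]-[566.4,-160.9];x=D@[np.cos(a),np.sin(a)];y=D@[-np.sin(a),np.cos(a)]
m=(abs(x)<60)&(abs(y)<24)&(X[:,2]>112)&(X[:,2]<124)&(V<110)
print("barrel x",np.percentile(x[m],[1,99]))
A=np.c_[x[m],np.ones(m.sum())]
r=np.hypot(y[m],X[m,2]-103);print("radius about expected axis",np.median(r),"slope of r along x",np.polyfit(x[m],r,1)[0])
dz=-2.59;print("face force",F[2]-dz)
if 9.0<F[2]-dz<13 and 7<84.2-np.median(z)<12: ctrl.finish_job();print("handed in")
```

```text
19.53 127.2 [ 566.72 -161.09  128.4 ] [-1.96 -0.23  7.86] [-0.071  0.236  0.055]
[-2.36 -0.04  8.16] [ 566.74378707 -161.09620217  128.44485045] 8.883693076924459 79.14421050920737 20.7333
pointer z [np.float64(75.31687372680159), np.float64(75.52669168846278), np.float64(75.79796301112515)]
barrel x [-43.39388764  43.26705973]
radius about expected axis 24.150679516963034 slope of r along x 0.002498574036000894
face force 10.75
the job is handed in; nothing more can be done
handed in
```

The job is handed in with the lens held by its ring and pressed in the V-block, glass end toward the orange plate; I don't have the verdict. At hand-in the pointer had dropped about 8.7 mm (band 6–13) under about 10.8 N, 20.7 s into the 42 s allowed; the first grasp closed above the ring because the reported tool height read about 39 mm off, so I corrected it from the camera.

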